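# Load the vial tray into the autosampler dock

### The arm

A 6-joint arm with a two-finger parallel gripper is mounted at the origin on a cart in front of the work surface, level with it; the furniture and walls round the work are solid. World frame = base frame: x ahead of the robot, y to its left, z up, the work surface at z = 0. Lengths are in mm, angles in rad, forces in N, time in s.
With the tool pointing down it reaches from about 300 to 775 mm from the base axis. Payload 14.6 kg.
Tool frame: the origin (TCP) lies at the very end of the fingers, on their centre line; the grasp point (between the pads) lies 19 mm behind it; z points along the fingers, y is the line along which they close (so a half turn about z gives the same grasp; the last joint's range is limited). The gripper opens to 94 mm and grips with 3 to 60 N. Pads are 16 mm wide; open, the fingers measure 119 mm over their backs; the gripper's body (75 mm by 177 mm) begins 78 mm behind the grasp point.
Start: joints at [1.152, 0.3, 1.521, -0, 1.321, -0.067], TCP at [189.52, 516.305, 169.046] pointing down, gripper open.
Joint ranges: [-3.03, 3.03], [-0.79, 2.21], [0.23, 2.52], [-1.04, 4.18], [0, 3.07], [-2.55, 2.55]. Speed limits (rad/s): [2.22, 2.22, 2.57, 3.14, 3.14, 3.14].

### API

Orientations are given as [roll, pitch, yaw] about the fixed x, y, z axes, in that order (R = Rz(yaw) Ry(pitch) Rx(roll)).
In Python, from cell import manip gives the robot as it stands.
- The arm moves only by the tool servo_tool, never from a script. Its argument "motion" is a list that holds one entry, the list of rows, each a list of 7 numbers: the shift along the world's x, y, z as a fraction of full scale, then the turn, a rotation vector about the world's x, y, z as a fraction of full scale, then the closure, from 0 (fully open) to 1 (shut). In form: [[[x, y, z, rx, ry, rz, gripper], ...]]. A call has 1 to 10 rows; each row is the pose to reach, as a shift and turn from the pose commanded when the call began, turning the shorter way round; what a row does not reach only later rows make up. Full scale, the value 1, is 0.5 m for a shift and pi rad for a turn. A row lasts 1/10 s, in which the tool goes at most 50 mm and 8.59 degrees, less where a joint would pass 70% of its speed; a pose out of reach is approached as far as the arm can. A call with a number of a shift or a turn outside -1 to 1 is refused whole. A call with a gripper value outside its range is refused whole. The fingers move at their own pace and stop on an object; "newtons" is the grip in N (left out, the last holds). Time passes only in rows, so rows that repeat a pose let the fingers close. It gives the time, the measured TCP pose, the force, the opening and the grip force at its end, in the units of the state.
- manip.read_state(): the state, without advancing time (a new reading comes with each control period).
- manip.camera(name): name is "scene" or "top"; returns a dict with "frame" (384x512x3 uint8, red, green, blue), "range_z" (384x512 float32, mm along the optical axis (not along the pixel's ray), 0 where there is no reading), "vfov" (degrees; the focal length in pixels is half the picture's height over the tangent of half this angle, whatever the lens; pixels are square), "cx", "cy" (the principal point, pixels), "cam_to_world" (4x4, takes a point from camera to world coordinates). Camera axes: x right, y down, z forward; pixel columns grow to the right and rows downward; lengths in mm; the calibration is good to about 2 mm. A picture is of the moment at which its call begins.
- manip.sign_off(): hands the job in; it is judged then, once.
The state is a dict: "clock": time; "joints": joint angles; "qd": joint speeds; "effort": joint torques, N m; "eef_pos": TCP position; "eef_rot": TCP orientation; "wrist_force": force on the tool from outside, world axes, zero at the start; "moment": the same for the moment, N m; "finger_gap": finger opening in mm; "finger_force": force on a finger pad.
Only numpy, scipy, OpenCV 4.12 (cv2) and the standard library are available. Lean on these libraries where they do the work, as an engineer would, in place of code of your own. Each camera call takes 0.05 s, during which the arm holds its last target. There are 200 camera calls.

### The job

Load the vial tray into the autosampler's dock. Hold it by its handle and slide it along the table to the dock, without carrying it through the air; ease its front edge up onto the deck while its rear edge still rests on the table, then level it and push it straight in under the guides until you feel the spring hook snap behind its catch, so that it stays in when you let go. Be gentle at the step and at the end of the travel, keep the tray nearly level so that no vial tips, and leave everything else where it is.

Things in the scene. Friction and masses are not known exactly. Their poses are not given: they have to be found in the camera images.
- tray: sample tray: grey base plate 116 x 96 x 8 mm, blue block of six vial wells on it, upright handle tab across its rear end, metal catch 5.5 mm high on its front end. Origin: middle of the plate's underside; +x to the front edge (at +58 mm; rear edge at -58 mm), which enters the dock first; z up. About 0.5 kg with its vials, give or take 25 percent; the vials reach 42 mm up.
- tray_handle (a point): grip point on the tray's handle tab, 52 mm behind and 72 mm above the tray's origin. The tab is a flat upright plate 8 mm thick (along the tray's x) and 56 mm wide (along its y), its top 89 mm above the underside; both faces are free from 30 mm above the underside up.
- tray_front (a point): middle of the tray's front edge, at its underside (58 mm ahead of the tray's origin)
- tray_heel (a point): middle of the tray's rear edge, at its underside (58 mm behind the tray's origin)
- dock: tray dock, fixed on the table: light grey deck plate 185 mm deep, 150 mm wide, its top 7 mm above the table (the step). Origin: on the table under the middle of the deck's front edge; +x straight in, z up. Two aluminium guides 100 mm apart (2 mm free on each side of the tray), at the front funnelled and open above for 20 mm. A dark unit at the far end carries ejector, buffers and hook.
- guide_mid (a point): a point on the deck's top between the guides, 66 mm in from the deck's front edge. Keeper lips reach 6 mm over the tray plate's sides, flared from 20 to 38 mm in; from there to 111 mm in they leave 11 mm above the deck for the 8 mm plate, so the tray can only be slid in from the front, level.
- snap_zone (a point): a point of the deck 118 mm in. The tray's front edge meets a spring ejector pin (3 N, 5.4 N after 30 mm); there the hook, after about 2 N more to ride up the catch, snaps behind it; 2 mm on come rubber buffers (10 N per mm). This unit is clamped at an unmeasured place: the front edge is 108 to 128 mm in at the snap. Without the snap the ejector pushes the tray back 30 mm.
- vial_0: 2 ml sample vial, 12 mm across, 34 mm tall, standing loose in a well of the tray; origin in the middle of its underside, which stands 8 mm above the tray's underside, z up
- vial_1: 2 ml sample vial, 12 mm across, 34 mm tall, standing loose in a well of the tray; origin in the middle of its underside, which stands 8 mm above the tray's underside, z up
- vial_2: 2 ml sample vial, 12 mm across, 34 mm tall, standing loose in a well of the tray; origin in the middle of its underside, which stands 8 mm above the tray's underside, z up
- vial_3: 2 ml sample vial, 12 mm across, 34 mm tall, standing loose in a well of the tray; origin in the middle of its underside, which stands 8 mm above the tray's underside, z up
- wash_bottle: wash bottle with a blue cap, 68 mm across, 224 mm tall, at the left; bystander, origin in the middle of its underside
- marker: blue marker pen, 124 mm long, lying at the front left; bystander, origin in the middle of its underside
- syringe: glass syringe, 168 mm long, lying at the front; bystander, origin in the middle of its underside
- vial_rack: red vial rack, 88 x 232 x 46 mm, right of the work; bystander, origin in the middle of its underside

How it is judged (in metres and radians):
On the way:
1. the tray's front edge rests on the deck, past its front edge, while its rear edge still rests on the table (x of tray_front in the frame of dock between 0.004 and 0.07 m and y of tray_front in the frame of dock between -0.015 and 0.015 m and height (world z) of tray_front between 0.0055 and 0.0095 m and height (world z) of tray_heel below 0.004 m and contact force between tray and dock above 0.2 N), for 0.2 s.
At the end, for the whole second after the job is handed in: Hook holds the released, still tray: origin 45.5 to 76 mm inside the deck front, within 4 mm of the middle line and 3.4 degrees of its direction, level to 2.3 degrees, underside 5.5 to 10 mm up; vials in their wells (36 mm of the middle, 5 to 12 mm up, leaning under 14 degrees) (x of tray in the frame of dock between 0.0455 and 0.076 m and y of tray in the frame of dock between -0.004 and 0.004 m and angle between the x axis of tray and the x axis of dock, either way round below 0.06 rad and angle between tray's own z axis and vertical below 0.04 rad and height (world z) of tray between 0.0055 and 0.01 m and linear speed of tray below 0.01 m/s and horizontal distance between each of vial_0, vial_1, vial_2, vial_3 and tray below 0.036 m and z of vial_0 in the frame of tray between 0.005 and 0.012 m and angle between each of vial_0, vial_1, vial_2, vial_3's own z axis and vertical below 0.25 rad and z of vial_1 in the frame of tray between 0.005 and 0.012 m and z of vial_2 in the frame of tray between 0.005 and 0.012 m and z of vial_3 in the frame of tray between 0.005 and 0.012 m); the robot touches nothing.
It fails at once if the tray is forced: more than 32 N in all between the tray and the dock, its weight included (contact force between tray and dock above 32 N).
It fails at once if the tray is tipped by more than 12 degrees (angle between tray's own z axis and vertical above 0.21 rad).
It fails at once if the tray is lifted: its middle more than 20 mm above the table (height (world z) of tray above 0.02 m).
It fails at once if a vial tips or jumps out of its well ((angle between vial_0's own z axis and vertical above 0.6 rad or z of vial_0 in the frame of tray above 0.022 m) or (angle between vial_1's own z axis and vertical above 0.6 rad or z of vial_1 in the frame of tray above 0.022 m) or (angle between vial_2's own z axis and vertical above 0.6 rad or z of vial_2 in the frame of tray above 0.022 m) or (angle between vial_3's own z axis and vertical above 0.6 rad or z of vial_3 in the frame of tray above 0.022 m)).
It fails at once if a bystander is moved by more than 15 mm (distance of any of wash_bottle, marker, syringe, vial_rack from where it was at the start of the episode above 0.015 m).
It also fails if it takes over 69 s, if anything falls off the work surface, if the arm or the gripper's body presses on something with over 40 N, if the wrist force passes 120 N, or if a joint passes its speed limit or range.

## Working session

There is one attempt and no reset: what is moved stays moved. The work goes in short steps, Python scripts to look and compute and a tool call to move; the robot and the scene stay as the last step left them, time stands still between calls to the robot, and variables do not carry over. Pictures are saved under pics/ and viewed, at most 10 in all, crops included, and the job is handed in when it is done.

Besides the shell and the picture viewer there is one more tool, called after "Call:" by a JSON object that holds its "op" and its "data". servo_tool: Moves the arm, as the interface text tells. Its arguments: {"type":"object","properties":{"motion":{"type":"array"},"newtons":{"type":"number"}},"required":["motion"]}

```bash
mkdir -p pics; cat > h.py <<'E'
import numpy as np, cv2
from cell import manip
def cam(n):
    c=manip.camera(n); h,w=c["range_z"].shape
    f=h/2/np.tan(np.radians(c["vfov"])/2)
    v,u=np.mgrid[0:h,0:w]; z=c["range_z"]
    P=np.stack([(u-c["cx"])/f*z,(v-c["cy"])/f*z,z,np.ones_like(z)],-1)
    return c["frame"],(P@np.array(c["cam_to_world"]).T)[...,:3],z,c
E
python3 - <<'E'
from h import *
for n in("scene","top"):
    f,P,z,c=cam(n); cv2.imwrite(f"pics/{n}0.png",f[...,::-1]); np.savez(f"{n}0.npz",f=f,P=P,z=z)
    print(n,np.round(c["cam_to_world"],3).tolist(),c["vfov"])
print(manip.read_state())
E
```

```text
scene [[-0.866, -0.324, 0.381, 180.572], [-0.5, 0.581, -0.642, 727.61], [-0.013, -0.747, -0.665, 768.56], [0.0, 0.0, 0.0, 1.0]] 52.79587255209639
top [[-0.001, -0.983, 0.184, 403.397], [-1.0, 0.005, 0.025, 72.662], [-0.026, -0.184, -0.983, 1015.065], [0.0, 0.0, 0.0, 1.0]] 53.54729913534253
{'clock': 0.1, 'joints': array([ 1.15237420e+00,  3.00415273e-01,  1.52152308e+00, -2.64537380e-05,
        1.32068383e+00, -6.65916628e-02]), 'qd': array([-8.13629998e-05, -3.20952560e-03, -1.41115926e-03,  1.22342878e-03,
        5.53129961e-04, -1.86333248e-03]), 'effort': array([ 1.11039622e-03, -5.32645833e+01, -3.53288198e+01,  7.09676463e-02,
        2.34395906e-02, -7.46729347e-05]), 'eef_pos': array([189.43451971, 516.05820685, 168.54150452]), 'eef_rot': array([-3.14056370e+00, -4.29403357e-05,  2.78976873e+00]), 'wrist_force': array([-0.5841114 , -0.08673089,  0.08351421]), 'moment': array([-0.00668961, -0.03781016,  0.03016783]), 'finger_force': 0.0, 'finger_gap': 93.83036387319314}
```

View pics/top0.png

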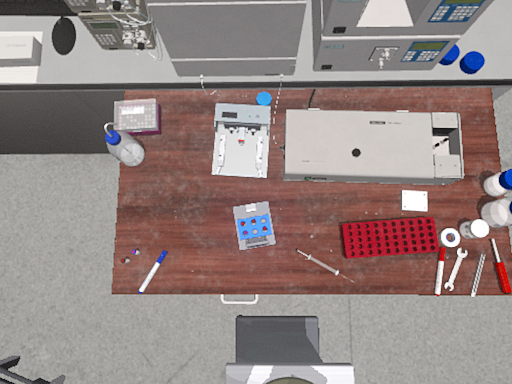

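View pics/scene0.png

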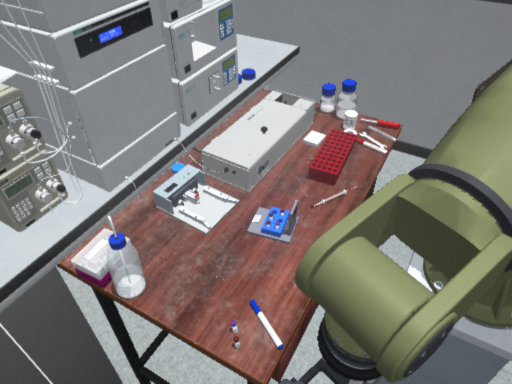

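The top view shows the tray near px (254,226), handle towards the robot, and the dock near (241,140), opening towards the robot. The scene view shows the same two at about (272,220) and (200,200).

```bash
python3 - <<'E'
from h import *
d=np.load("top0.npz"); f,P=d["f"],d["P"]
cr=f[95:260,200:290]; cv2.imwrite("pics/topcrop.png",cv2.resize(cr,None,fx=3.6,fy=3.6,interpolation=cv2.INTER_CUBIC)[...,::-1])
x,y,z=P[...,0],P[...,1],P[...,2]
v,u=np.mgrid[0:384,0:512]
print("table z",np.median(z[180:195,180:200]), z[260:270,200:220].mean(),z[185:195,230:270].mean())
def rect(m,n):
    p=P[m][:,:2].astype(np.float32); r=cv2.minAreaRect(p); print(n,m.sum(),np.round(r,2) if 0 else r, "z",np.round(np.percentile(P[m][:,2],[5,50,95]),1))
T=(u>225)&(u<282)&(v>195)&(v<256)
hsv=cv2.cvtColor(f,cv2.COLOR_RGB2HSV); H,S,V=cv2.split(hsv)
rect(T&(S<70)&(z<16),"plate"); rect(T&(z>5)&(z<100),"all>5")
b=T&(H>95)&(H<125)&(S>130); rect(b,"blue"); 
rect(T&(z>55),"handle")
for vv in range(200,252,3): print(vv,[int(q) for q in z[vv,228:282:3]])
D=(u>205)&(u<275)&(v>98)&(v<180)
rect(D&(z>4)&(z<11)&(S<60),"deck"); rect(D&(z>12)&(z<40)&(v<176)&(v>128),"guides"); rect(D&(z>40),"unit")
for vv in range(124,182,3): print(vv,[int(q) for q in z[vv,207:275:3]])
s=np.load("scene0.npz");
E
```

```text
table z 0.7925689855239852 16.340052959855484 0.5802941463495768
plate 906 ((492.9598083496094, 83.266357421875), (131.74269104003906, 143.10028076171875), 87.46659851074219) z [ 0.2  8.7 12.1]
all>5 1582 ((496.60198974609375, 80.92874145507812), (130.9925537109375, 153.62155151367188), 89.93507385253906) z [ 6.6 11.9 79.9]
blue 508 ((460.4121398925781, 81.99235534667969), (115.53300476074219, 83.0576171875), 10.177044868469238) z [23.1 26.6 30.2]
handle 109 ((438.07879638671875, 75.99371337890625), (52.72657775878906, 45.55833053588867), 46.31651306152344) z [  73.1   89.  1015.1]
200 [0, 1, 0, 0, 1, -2, -1, 0, 0, 0, 4, 0, 2, 1, 2, -2, 0, 1]
203 [0, 0, 4, 0, -1, 0, 0, 0, 0, 6, 6, 10, 9, 7, 0, -2, 0, -1]
206 [1, -1, 2, 2, 4, 8, 12, 11, 9, 10, 5, 8, 6, 10, 3, 0, 1, 1]
209 [-1, 0, 10, 9, 7, 7, 11, 13, 14, 12, 7, 9, 9, 8, 3, 1, 0, 0]
212 [1, 0, 8, 1015, 10, 8, 7, 7, 8, 7, 9, 6, 9, 7, -2, -3, 0, -1]
215 [1, 0, 8, 11, 5, 6, 7, 7, 9, 6, 6, 8, 27, 23, 0, 2, 1, 0]
218 [2, 4, 8, 10, 6, 9, 11, 26, 27, 28, 27, 28, 25, 27, 5, 0, -2, 1]
221 [0, 1, 0, 27, 26, 27, 25, 27, 43, 23, 28, 6, 10, 28, 8, 
[... 2006 characters left out ...]
3, 3, 6, 18, 21, 4, 6, 5, 4, 5, 9, 9, 8, 8, 10, 8, 20, 8, 8, 3, 0, 2]
160 [0, 0, 9, 5, 20, 21, 8, 6, 9, 6, 7, 7, 4, 7, 5, 5, 5, 19, 9, 3, 2, 1, 1]
163 [0, 4, 6, 9, 25, 21, 7, 10, 8, 4, 7, 6, 9, 9, 5, 10, 5, 20, 8, 8, 1, 3, 0]
166 [0, 6, 5, 8, 22, 0, 11, 6, 6, 5, 5, 9, 10, 5, 10, 8, 24, 25, 8, 8, -1, 0, 0]
169 [1, 0, 4, 18, 19, 7, 8, 6, 7, 8, 3, 9, 7, 4, 7, 6, 6, 19, 7, 8, 0, 0, -1]
172 [0, -1, 10, 18, 5, 7, 7, 3, 8, 7, 7, 7, 7, 5, 9, 6, 6, 17, 6, 7, 0, 1, 0]
175 [0, 0, -1, 5, 4, 4, 6, 11, 10, 10, 7, 8, 6, 5, 5, 9, 6, 7, 15, 8, -1, -2, 0]
178 [0, 1, 0, 0, 0, 2, 0, 1, 0, 1, 0, 0, 1, 2, 1, -1, 4, 1, -2, 4, 0, 1, -1]
181 [0, 0, 4, -1, 1, -1, 0, -1, -1, 1, 0, 2, 0, 3, 0, 2, 1, 0, 1, 0, 0, -1, -4]
```

View pics/topcrop.png

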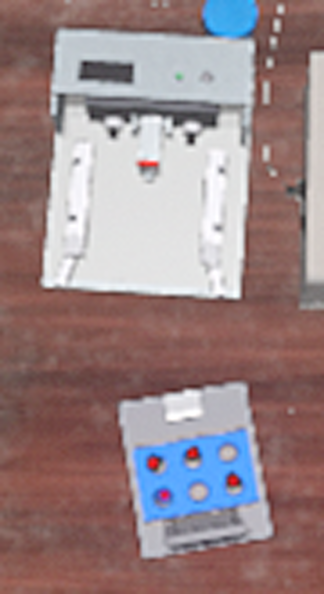

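The crop shows the tray's plate with corners about (120,400),(245,383),(270,538),(145,556), the catch at the top, and the handle at the bottom (205,530). The deck's front corners are near (43,288) and (240,297), with the hook (red) at (148,165).

```bash
cat >> h.py <<'E'
def ray(c,uv,h):
    M=np.array(c["cam_to_world"]); f=192/np.tan(np.radians(c["vfov"])/2)
    uv=np.atleast_2d(uv).astype(float)
    d=np.c_[(uv[:,0]-c["cx"])/f,(uv[:,1]-c["cy"])/f,np.ones(len(uv))]@M[:3,:3].T
    return M[:3,3]+d*((h-M[2,3])/d[:,2])[:,None]
def blob(m):
    m=cv2.morphologyEx(m.astype(np.uint8),cv2.MORPH_CLOSE,np.ones((5,5)))
    cs,_=cv2.findContours(m,cv2.RETR_EXTERNAL,cv2.CHAIN_APPROX_NONE)
    return max(cs,key=cv2.contourArea)[:,0,:]
def sides(c,f,box,h,s=3):
    # subpixel non-wood mask by upscaling; returns min-area rect in world plane h
    u0,v0,u1,v1=box
    im=cv2.resize(f[v0:v1,u0:u1],None,fx=4,fy=4,interpolation=cv2.INTER_LINEAR).astype(int)
    R,G,B=im[...,0],im[...,1],im[...,2]
    m=~((R-B)>25)
    ct=blob(m); uv=(ct+.5)/4-.5+[u0,v0]
    w=ray(c,uv,h)[:,:2].astype(np.float32)
    return w,cv2.minAreaRect(w),m
E
python3 - <<'E'
from h import *
f,P,z,c=cam("top")
w,r,m=sides(c,f,(225,195,282,256),8); print("tray",r)
w2,r2,m2=sides(c,f,(205,98,275,184),7); print("dock",r2,cv2.boxPoints(r2).round(1).tolist())
cv2.imwrite("pics/m.png",np.vstack([np.pad(m2,((0,0),(0,280-m2.shape[1]))),np.pad(m,((0,0),(0,280-m.shape[1])))]).astype(np.uint8)*255)
def fit(w,sel):
    vx,vy,x0,y0=cv2.fitLine(w[sel],cv2.DIST_HUBER,0,.01,.01).ravel(); return vx,vy,x0,y0
# robust edge fits relative to rect
def edges(w,x0,y0,yaw,L,W,span,n):
    R=np.array([[np.cos(yaw),np.sin(yaw)],[-np.sin(yaw),np.cos(yaw)]])
    q=(w-[x0,y0])@R.T
    for name,ax,sgn in(("front",0,1),("rear",0,-1),("left",1,1),("right",1,-1)):
        o=1-ax; half=(W if ax==0 else L)/2; target=sgn*(L if ax==0 else W)/2
        s=(abs(q[:,ax]-target)<9)&(q[:,o]>span[o][0])&(q[:,o]<span[o][1])
        if s.sum()>8:
            k=np.polyfit(q[s,o],q[s,ax],1); k=np.polyfit(q[s,o][abs(np.polyval(k,q[s,o])-q[s,ax])<2.5],q[s,ax][abs(np.polyval(k,q[s,o])-q[s,ax])<2.5],1); print(n,name,s.sum(),"slope",k[0].round(4),"off",k[1].round(2),"want",target)
b=cv2.boxPoints(r); print(b.round(1).tolist())
(cx,cy),(a,bb),an=r
yaw=np.radians(an); yaw=(yaw+np.pi/4)%(np.pi/2)-np.pi/4
print("tray yaw",yaw); edges(w,cx,cy,yaw,116,96,((-50,50),(-40,40)),"tray")
# dock: front edge from mask lowest
(cx,cy),(a,bb),an=r2; yaw=np.radians(an); yaw=(yaw+np.pi/4)%(np.pi/2)-np.pi/4
print("dock yaw0",yaw); edges(w2,cx,cy,yaw,max(a,bb),150,((-95,20),(-70,70)),"dock")
# red hook and handle top
H,S,V=cv2.split(cv2.cvtColor(f,cv2.COLOR_RGB2HSV)); v,u=np.mgrid[0:384,0:512]
x=P[...,0];m=(z>0)&(P[...,2]>80)&(P[...,2]<96)&(x>380)&(x<450)&(abs(P[...,1]-80)<60)
p=ray(c,np.c_[u[m],v[m]],89); print("handle top",m.sum(),cv2.minAreaRect(p[:,:2].astype(np.float32)))
m=((H<6)|(H>174))&(S>140)&(V>120)&(u>233)&(u<250)&(v>132)&(v<148); print("hook",ray(c,np.c_[u[m],v[m]],28).mean(0),m.sum())
m=(V>225)&(S<30)&(u>240)&(u<262)&(v>198)&(v<216); print("catch",ray(c,np.c_[u[m],v[m]],13.5).mean(0),m.sum())
E
```

```text
tray ((496.4757995605469, 88.6914291381836), (120.14254760742188, 99.2894287109375), 9.701105117797852)
dock ((743.1347045898438, 123.78330993652344), (160.08233642578125, 232.65838623046875), 86.44449615478516) [[622.0999755859375, 51.099998474121094], [854.2999877929688, 36.70000076293945], [864.2000122070312, 196.5], [632.0, 210.89999389648438]]
[[428.8999938964844, 127.5], [445.6000061035156, 29.600000381469727], [564.0999755859375, 49.900001525878906], [547.2999877929688, 147.6999969482422]]
tray yaw 0.1693162253876449
tray front 117 slope -0.008 off 58.75 want 58.0
tray rear 120 slope -0.0024 off -59.19 want -58.0
tray left 149 slope 0.0015 off 48.7 want 48.0
tray right 149 slope 0.0005 off -48.32 want -48.0
dock yaw0 -0.06205524866631773
dock front 60 slope -0.0679 off 111.3 want 116.32919311523438
dock rear 206 slope 0.0135 off -115.16 want -116.32919311523438
dock left 160 slope 0.0021 off 74.02 want 75.0
dock right 161 slope -0.0099 off -78.69 want -75.0
handle top 80 ((443.01806640625, 81.65208435058594), (8.63955020904541, 54.30120086669922), 9.280332565307617)
hook [723.71237577 121.95456971  28.        ] 5
catch [541.5591865   97.10968908  13.5       ] 53
```

View pics/m.png

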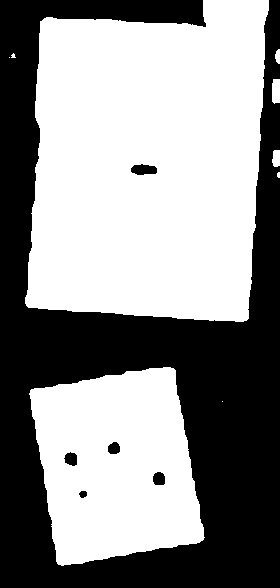

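The mask shows the dock's deck outline clean up to the unit (front corners (25,303),(245,320)) and the tray outline clean. Now I refine the dock's yaw and mid line from the deck's forward part and the guides.

```bash
python3 - <<'E'
from h import *
f,P,z,c=cam("top")
w2,r2,m2=sides(c,f,(205,98,275,184),7)
yaw=-0.068; o=np.array([626,129.])
R=lambda a:np.array([[np.cos(a),np.sin(a)],[-np.sin(a),np.cos(a)]])
def pf(t,s,n):
    k=np.polyfit(t,s,1)
    for _ in range(3):
        g=abs(np.polyval(k,t)-s)<1.5; k=np.polyfit(t[g],s[g],1)
    print(n,g.sum(),"slope",k[0].round(4),"off@0",k[1].round(2)); return k
q=(w2-o)@R(yaw).T
for lo,hi in((10,80),(10,110)):
    for sg in(1,-1):
        s=(q[:,0]>lo)&(q[:,0]<hi)&(abs(q[:,1]-sg*77)<10); pf(q[s,0],q[s,1],f"side{sg} {lo}-{hi}")
s=(abs(q[:,0])<10)&(abs(q[:,1])<65); pf(q[s,1],q[s,0],"front")
# guides via depth: z 15..28 and in scene cam
for n in("top","scene"):
    if n=="scene": f,P,z,c=cam(n)
    X=((P[...,:2]-o)@R(yaw).T); d=X[...,0]; y=X[...,1]; h=P[...,2]
    m=(z>0)&(d>42)&(d<105)&(abs(y)<68)&(h>15)&(h<27)
    for sg in(1,-1):
        k=m&(np.sign(y)==sg); print(n,"guide",sg,k.sum(),np.percentile(y[k],[3,50,97]).round(1),"med h",np.median(h[k]).round(1)); pf(d[k],y[k],"c")
    if n=="scene":
        k=(z>0)&(d>-15)&(d<190)&(h>3.5)&(h<10)&(abs(y)<85)
        for lo,hi in((5,25),(25,50),(50,75)):
            for sg in(1,-1):
                e=k&(y*sg>lo)&(y*sg<hi); print("front x",sg*lo,np.percentile(d[e],[.5,1,2]).round(1))
        e=k&(d>5)&(d<100); print("side y",np.percentile(y[e],[.3,1,99,99.7]).round(1))
E
```

```text
side1 10-80 99 slope 0.017 off@0 75.46
side-1 10-80 99 slope -0.008 off@0 -75.19
side1 10-110 140 slope 0.0107 off@0 75.69
side-1 10-110 141 slope -0.0044 off@0 -75.32
front 190 slope 0.008 off@0 2.04
top guide 1 117 [45.5 52.2 58.7] med h 21.4
c 22 slope -0.0613 off@0 55.78
top guide -1 119 [-55.9 -49.4 -25.9] med h 21.4
c 23 slope 0.0635 off@0 -52.68
scene guide 1 119 [ 2.9 52.1 59. ] med h 21.2
c 16 slope -0.2423 off@0 67.15
scene guide -1 82 [-57.8 -50.  -22.6] med h 21.3
c 17 slope 0.1362 off@0 -58.18
front x 5 [5.5 5.6 5.9]
front x -5 [5.9 6.1 6.7]
front x 25 [4.3 4.8 5.2]
front x -25 [5.5 5.8 6.8]
front x 50 [5.5 5.9 6.4]
front x -50 [4.5 5.3 6. ]
side y [-74.9 -72.7  75.4  76.1]
```

Call:
{"op": "servo_tool", "data": {"motion": [[[0.1, -0.17, 0, 0, 0, -0.067, 0], [0.2, -0.34, 0, 0, 0, -0.134, 0], [0.3, -0.51, 0, 0, 0, -0.2, 0], [0.4, -0.68, 0, 0, 0, -0.27, 0], [0.509, -0.8706, 0, 0, 0, -0.335, 0], [0.509, -0.8706, 0, 0, 0, -0.335, 0], [0.509, -0.8706, 0, 0, 0, -0.335, 0], [0.509, -0.8706, 0, 0, 0, -0.335, 0], [0.509, -0.8706, 0, 0, 0, -0.335, 0], [0.509, -0.8706, 0, 0, 0, -0.335, 0]]]}}

```text
clock: 1.25
eef_pos: [442.5, 82.6, 169.2]
eef_rot: [3.141, -0.0, 1.737]
wrist_force: [0.8, 1.6, -0.9]
finger_gap: 93.5
finger_force: 0.0
```

Call:
{"op": "servo_tool", "data": {"motion": [[[0, 0, 0, 0, 0, 0, 0], [0, 0, 0, 0, 0, 0, 0], [0, 0, 0, 0, 0, 0, 0], [0, 0, 0, 0, 0, 0, 0]]]}}

```text
clock: 1.65
eef_pos: [441.5, 85.8, 169.1]
eef_rot: [3.141, -0.0, 1.739]
wrist_force: [-0.2, -0.1, 0.1]
finger_gap: 94.1
finger_force: 0.0
```

Call:
{"op": "servo_tool", "data": {"motion": [[[0.005, -0.0096, -0.05, 0, 0, 0, 0], [0.005, -0.0096, -0.1, 0, 0, 0, 0], [0.005, -0.0096, -0.15, 0, 0, 0, 0], [0.005, -0.0096, -0.19, 0, 0, 0, 0], [0.005, -0.0096, -0.22, 0, 0, 0, 0], [0.005, -0.0096, -0.232, 0, 0, 0, 0], [0.005, -0.0096, -0.232, 0, 0, 0, 0], [0.005, -0.0096, -0.232, 0, 0, 0, 0]]]}}

```text
clock: 2.45
eef_pos: [444.7, 80.3, 53.8]
eef_rot: [3.141, 0.0, 1.738]
wrist_force: [0.3, -0.0, -0.4]
finger_gap: 94.3
finger_force: 0.0
```

Call:
{"op": "servo_tool", "data": {"motion": [[[0, 0, 0, 0, 0, 0, 0.3], [0, 0, 0, 0, 0, 0, 0.6], [0, 0, 0, 0, 0, 0, 0.75], [0, 0, 0, 0, 0, 0, 0.82], [0, 0, 0, 0, 0, 0, 0.86], [0, 0, 0, 0, 0, 0, 0.88], [0, 0, 0, 0, 0, 0, 0.9], [0, 0, 0, 0, 0, 0, 0.92]]], "newtons": 5}}

```text
clock: 3.25
eef_pos: [444.4, 79.9, 53.0]
eef_rot: [-3.142, -0.0, 1.737]
wrist_force: [-0.5, 0.1, 0.6]
finger_gap: 33.5
finger_force: 0.0
```

Call:
{"op": "servo_tool", "data": {"motion": [[[0, 0, 0, 0, 0, 0, 0.95], [0, 0, 0, 0, 0, 0, 1], [0, 0, 0, 0, 0, 0, 1], [0, 0, 0, 0, 0, 0, 1], [0, 0, 0, 0, 0, 0, 1], [0, 0, 0, 0, 0, 0, 1]]], "newtons": 8}}

```text
clock: 3.85
eef_pos: [444.4, 79.9, 53.0]
eef_rot: [-3.142, -0.0, 1.737]
wrist_force: [-0.1, 0.4, 0.3]
finger_gap: 0.4
finger_force: 0.0
```

Call:
{"op": "servo_tool", "data": {"motion": [[[0, 0, 0, 0, 0, 0, 1], [0, 0, 0, 0, 0, 0, 1], [0, 0, 0, 0, 0, 0, 1]]], "newtons": 45}}

```text
clock: 4.15
eef_pos: [444.4, 79.8, 53.1]
eef_rot: [3.142, 0.0, 1.737]
wrist_force: [-1.1, -0.3, -0.0]
finger_gap: 0.4
finger_force: 0.0
```

```bash
python3 - <<'E'
from h import *
s=manip.read_state(); print({k:np.round(s[k],3).tolist() for k in("clock","eef_pos","eef_rot","wrist_force","moment","finger_gap")})
f,P,z,c=cam("top"); cv2.imwrite("pics/g1.png",cv2.resize(f[95:260,190:300],None,fx=3.6,fy=3.6)[...,::-1])
f,P,z,c=cam("scene"); cv2.imwrite("pics/g1s.png",cv2.resize(f[140:260,120:320],None,fx=4,fy=4)[...,::-1])
E
```

```text
{'clock': 4.15, 'eef_pos': [444.403, 79.845, 53.054], 'eef_rot': [3.142, 0.0, 1.737], 'wrist_force': [-1.08, -0.252, -0.002], 'moment': [-0.082, 0.097, -0.044], 'finger_gap': 0.391}
```

View pics/g1s.png

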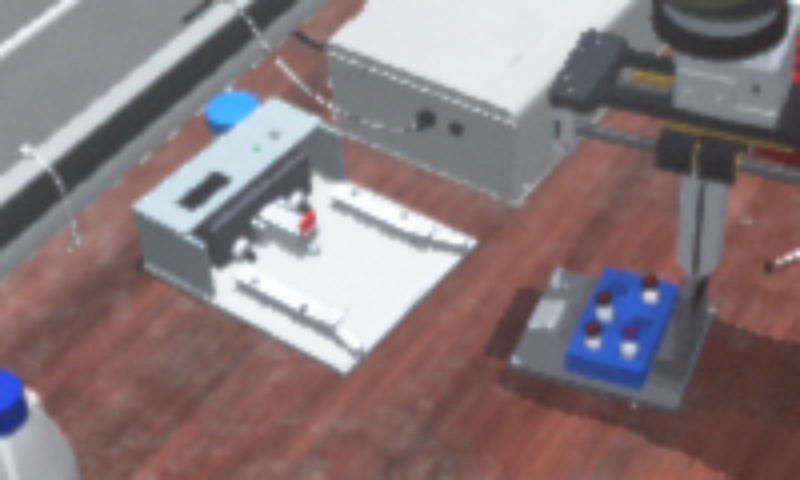

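The scene crop shows the fingertips at about (700,285) right by the tab (690,310), yet the gap reads 0.4 mm, so the tab isn't between the pads. I look from the top.

```bash
python3 - <<'E'
from h import *
f,P,z,c=cam("scene"); a=cv2.resize(f[165:250,235:335],None,fx=7,fy=7,interpolation=cv2.INTER_CUBIC)
cv2.imwrite("pics/g2.png",a[...,::-1])
m=(P[...,0]>400)&(P[...,0]<480)&(P[...,1]>20)&(P[...,1]<150)&(P[...,2]>45)&(P[...,2]<140)
for lo in range(45,135,10):
    k=m&(P[...,2]>lo)&(P[...,2]<lo+10); 
    if k.sum(): print(lo,k.sum(),np.percentile(P[k][:,0],[5,50,95]).round(),np.percentile(P[k][:,1],[5,50,95]).round())
f,P,z,c=cam("top"); w,r,m=sides(c,f,(225,195,282,256),8); print(r)
H,S,V=cv2.split(cv2.cvtColor(f,cv2.COLOR_RGB2HSV)); m=(H>95)&(H<125)&(S>130); m[:,:225]=0;m[:,282:]=0;m[:195]=0;m[256:]=0
v,u=np.nonzero(m);print("blue",len(u),ray(c,np.c_[u,v],26).mean(0))
d=np.load("top0.npz");f=d["f"]
H,S,V=cv2.split(cv2.cvtColor(f,cv2.COLOR_RGB2HSV)); m=(H>95)&(H<125)&(S>130); m[:,:225]=0;m[:,282:]=0;m[:195]=0;m[256:]=0
v,u=np.nonzero(m);print("blue0",len(u),ray(c,np.c_[u,v],26).mean(0))
E
```

```text
45 17 [438. 441. 446.] [ 60.  99. 108.]
55 19 [439. 441. 446.] [ 63. 100. 108.]
65 19 [439. 441. 445.] [ 75. 101. 107.]
75 19 [439. 441. 446.] [ 78. 105. 108.]
85 27 [438. 443. 448.] [ 87.  95. 106.]
95 32 [432. 443. 453.] [81. 89. 91.]
105 31 [432. 439. 454.] [77. 89. 91.]
115 36 [432. 443. 454.] [83. 89. 93.]
125 35 [431. 441. 453.] [76. 88. 92.]
((542.6893310546875, 96.05923461914062), (55.262943267822266, 104.16462707519531), 3.538609266281128)
blue 0 [nan nan nan]
blue0 508 [489.27998776  87.93060694  26.        ]<stdin>:10: RuntimeWarning: Mean of empty slice.
  ret = um.true_divide(
```

View pics/g2.png

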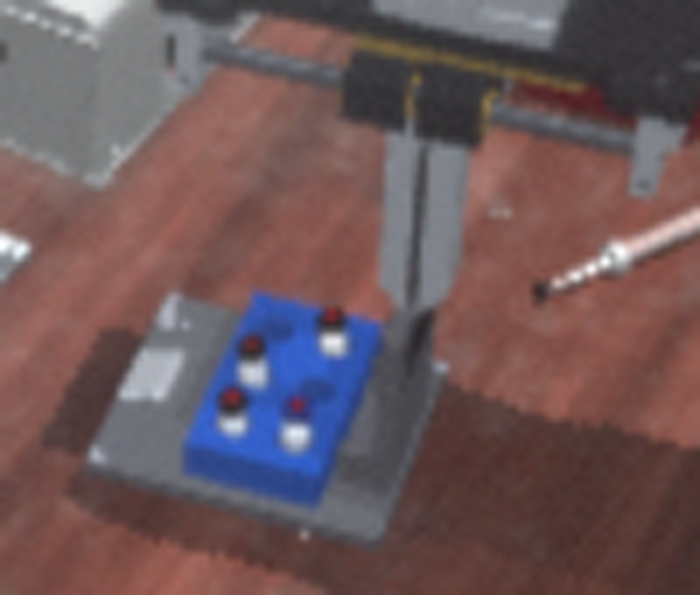

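View pics/g1.png

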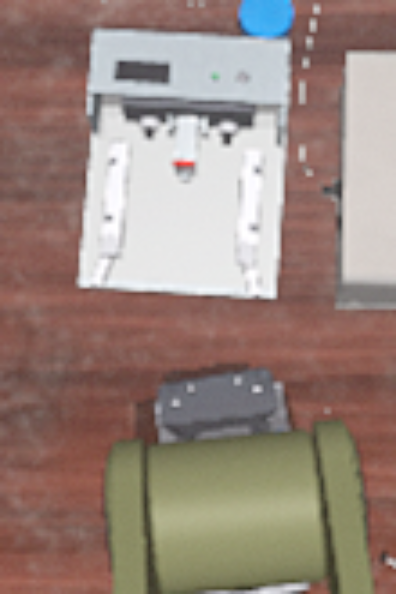

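The fingers look shut, with tips at crop (410,300), apparently above the tab's top edge. I check the tip heights numerically.

```bash
python3 - <<'E'
from h import *
f,P,z,c=cam("scene")
# original crop px -> image: u=235+x/7, v=165+y/7
for v in range(180,236,2):
    print(v,[("%d/%d/%d"%tuple(P[v,u]) if z[v,u]>0 else "-") for u in range(286,305,2)])
print(manip.read_state()["joints"].round(3),manip.read_state()["eef_pos"])
E
```

```text
180 ['455/115/198', '450/115/200', '445/114/201', '441/114/203', '436/113/204', '432/112/205', '427/111/206', '422/113/210', '418/110/210', '416/104/206']
182 ['454/116/194', '449/116/195', '445/113/195', '440/114/198', '436/111/197', '432/110/198', '426/112/202', '422/110/202', '418/109/203', '415/105/202']
184 ['543/-82/-1', '537/-85/-1', '454/92/168', '450/89/168', '435/113/193', '431/111/193', '427/109/193', '422/109/196', '417/110/199', '495/-107/0']
186 ['538/-72/0', '532/-74/0', '454/92/163', '450/89/162', '445/89/164', '440/88/166', '434/90/169', '431/87/169', '417/108/191', '490/-98/1']
188 ['535/-67/-2', '530/-70/-2', '453/92/156', '449/89/156', '444/90/159', '440/87/159', '436/86/159', '430/87/163', '494/-92/-3', '487/-90/0']
190 ['530/-56/0', '525/-60/-1', '454/91/149', '448/91/151', '444/89/152', '440/86/151', '434/88/156', '430/85/155', '489/-80/0', '483/-82/0']
192 ['526/-48/0', '521/-51/0', '453/91/143', '448/90/145', '444/89/145', '438/90/149', '433/90/151', '429/86/150', '486/-73/-1', '482/-79/-4']
194 ['521/-39/1', '516/-42/1', '453/91/137', '448/90/138', '444/86/1
[... 2117 characters left out ...]
 '440/93/32', '445/68/6', '441/61/2', '437/59/1', '433/53/-1', '428/52/0', '424/48/-1']
228 ['460/85/7', '445/106/35', '439/107/38', '440/92/23', '441/76/8', '439/66/0', '435/62/-1', '430/60/-1', '425/58/0', '421/54/-1']
230 ['451/105/23', '445/106/27', '440/104/28', '441/90/14', '441/75/0', '436/74/1', '432/69/-1', '427/67/0', '422/64/0', '417/63/0']
232 ['449/107/18', '444/107/20', '439/106/22', '439/92/8', '438/81/0', '433/79/0', '429/76/0', '424/74/0', '420/69/-2', '414/70/1']
234 ['450/105/8', '444/107/13', '439/105/14', '438/95/5', '435/87/0', '430/85/0', '426/82/0', '421/80/0', '416/78/0', '411/76/1']
[ 0.097  0.224  1.913  0.     1.004 -0.07 ] [444.41105758  79.86922759  53.05665645]
```

Both depth and closure agree that the fingertips really stand at z≈92, not the reported 53, while x and y match. So the reported TCP z is about 39 mm low. I'll open, descend part of the way, and check the offset with the camera.

Call:
{"op": "servo_tool", "data": {"motion": [[[0, 0, 0, 0, 0, 0, 0], [0, 0, 0, 0, 0, 0, 0], [0, 0, 0, 0, 0, 0, 0], [0, 0, 0, 0, 0, 0, 0], [0, 0, 0, 0, 0, 0, 0], [0, 0, 0, 0, 0, 0, 0], [0, 0, 0, 0, 0, 0, 0], [0, 0, 0, 0, 0, 0, 0], [0, 0, 0, 0, 0, 0, 0], [0, 0, 0, 0, 0, 0, 0]]]}}

```text
clock: 5.4
eef_pos: [444.4, 79.9, 53.0]
eef_rot: [3.142, 0.0, 1.737]
wrist_force: [0.3, 1.4, 0.2]
finger_gap: 77.0
finger_force: 0.0
```

Call:
{"op": "servo_tool", "data": {"motion": [[[0, 0, -0.01, 0, 0, 0, 0], [0, 0, -0.02, 0, 0, 0, 0], [0, 0, -0.03, 0, 0, 0, 0], [0, 0, -0.04, 0, 0, 0, 0], [0, 0, -0.04, 0, 0, 0, 0], [0, 0, -0.04, 0, 0, 0, 0]]]}}

```text
clock: 6.0
eef_pos: [444.3, 79.9, 32.9]
eef_rot: [-3.141, -0.0, 1.737]
wrist_force: [0.7, 0.3, 0.0]
finger_gap: 93.9
finger_force: 0.0
```

```bash
cat >> h.py <<'E'
def tips():
    f,P,z,c=cam("scene"); s=manip.read_state(); e=s["eef_pos"]; yaw=s["eef_rot"][2]-np.pi/2
    q=(P[...,:2]-e[:2]); a=q@[np.cos(yaw),np.sin(yaw)]; b=q@[-np.sin(yaw),np.cos(yaw)]
    m=(z>0)&(abs(abs(a)-53)<9)&(abs(b)<12)&(P[...,2]>20)&(P[...,2]<200)
    for sg in(1,-1):
        k=m&(np.sign(a)==sg)
        if k.sum(): print("finger",sg,k.sum(),"z",np.percentile(P[...,2][k],[0,2,5,50]).round(1),"a",np.percentile(a[k],[5,95]).round(1),"b",np.percentile(b[k],[5,95]).round(1))
    print("eef",e.round(1),"gap",s["finger_gap"],"F",s["wrist_force"].round(1))
E
python3 -c "
from h import *
tips()"
```

```text
finger 1 234 z [ 21.3  24.8  25.6 106.8] a [46.6 59.5] b [-8.6 11.4]
finger -1 127 z [ 71.7  76.   78.7 113.7] a [-59.4 -48. ] b [-0.2 11.4]
eef [444.5  79.9  33.1] gap 94.1164178696702 F [ 0.1 -0.5  0.5]
```

The rear fingertip is at z≈72 with 33 reported, so the offset is about 39 mm and constant. I go down 19 mm more (true tips at ~53) and close.

Call:
{"op": "servo_tool", "data": {"motion": [[[0, 0, -0.01, 0, 0, 0, 0], [0, 0, -0.02, 0, 0, 0, 0], [0, 0, -0.03, 0, 0, 0, 0], [0, 0, -0.038, 0, 0, 0, 0], [0, 0, -0.038, 0, 0, 0, 0.3], [0, 0, -0.038, 0, 0, 0, 0.6], [0, 0, -0.038, 0, 0, 0, 0.75], [0, 0, -0.038, 0, 0, 0, 0.8], [0, 0, -0.038, 0, 0, 0, 0.85], [0, 0, -0.038, 0, 0, 0, 0.85]]], "newtons": 5}}

```text
clock: 7.05
eef_pos: [444.4, 79.9, 14.1]
eef_rot: [3.141, 0.0, 1.737]
wrist_force: [-0.6, -0.2, -0.5]
finger_gap: 49.4
finger_force: 0.0
```

Call:
{"op": "servo_tool", "data": {"motion": [[[0, 0, 0, 0, 0, 0, 0.88], [0, 0, 0, 0, 0, 0, 0.9], [0, 0, 0, 0, 0, 0, 0.92], [0, 0, 0, 0, 0, 0, 0.95], [0, 0, 0, 0, 0, 0, 1], [0, 0, 0, 0, 0, 0, 1], [0, 0, 0, 0, 0, 0, 1]]], "newtons": 5}}

```text
clock: 7.75
eef_pos: [444.5, 79.9, 14.1]
eef_rot: [3.141, -0.0, 1.737]
wrist_force: [1.7, 0.1, -0.2]
finger_gap: 8.0
finger_force: 5.0
```

Call:
{"op": "servo_tool", "data": {"motion": [[[0, 0, 0, 0, 0, 0, 1], [0, 0, 0, 0, 0, 0, 1], [0, 0, 0, 0, 0, 0, 1], [0.003, 0.0027, 0, 0, 0, -0.0017, 1], [0.009, 0.008, 0, 0, 0, -0.005, 1], [0.018, 0.016, 0, 0, 0, -0.01, 1], [0.029, 0.026, 0, 0, 0, -0.017, 1], [0.041, 0.037, 0, 0, 0, -0.024, 1], [0.053, 0.048, 0, 0, 0, -0.031, 1], [0.064, 0.0574, 0, 0, 0, -0.037, 1]]], "newtons": 45}}

```text
clock: 8.75
eef_pos: [476.9, 109.1, 14.1]
eef_rot: [-3.141, 0.0, 1.62]
wrist_force: [-2.5, -2.3, 4.6]
finger_gap: 7.9
finger_force: 45.0
```

Call:
{"op": "servo_tool", "data": {"motion": [[[0.011, 0.01, 0, 0, 0, -0.0065, 1], [0.022, 0.02, 0, 0, 0, -0.013, 1], [0.034, 0.0305, 0, 0, 0, -0.02, 1], [0.045, 0.0405, 0, 0, 0, -0.027, 1], [0.054, 0.0485, 0, 0, 0, -0.0325, 1], [0.06, 0.054, 0, 0, 0, -0.0355, 1], [0.064, 0.0574, 0, 0, 0, -0.0375, 1], [0.064, 0.0574, 0, 0, 0, -0.0375, 1], [0.064, 0.0574, 0, 0, 0, -0.0375, 1]]]}}

```text
clock: 9.65
eef_pos: [508.8, 137.6, 14.1]
eef_rot: [3.141, -0.0, 1.503]
wrist_force: [1.5, 1.5, 1.7]
finger_gap: 7.5
finger_force: 45.0
```

```bash
python3 - <<'E'
from h import *
s=manip.read_state(); print({k:np.round(s[k],3).tolist() for k in("clock","eef_pos","eef_rot","wrist_force","moment","finger_gap")})
f,P,z,c=cam("top"); cv2.imwrite("pics/a.png",cv2.resize(f[95:260,190:300],None,fx=3.6,fy=3.6)[...,::-1])
f,P,z,c=cam("scene"); cv2.imwrite("pics/as.png",cv2.resize(f[150:260,140:320],None,fx=4,fy=4,interpolation=cv2.INTER_CUBIC)[...,::-1])
E
```

```text
{'clock': 9.65, 'eef_pos': [508.795, 137.593, 14.08], 'eef_rot': [3.141, -0.0, 1.503], 'wrist_force': [1.455, 1.534, 1.747], 'moment': [0.143, -0.155, 0.07], 'finger_gap': 7.478}
```

View pics/as.png

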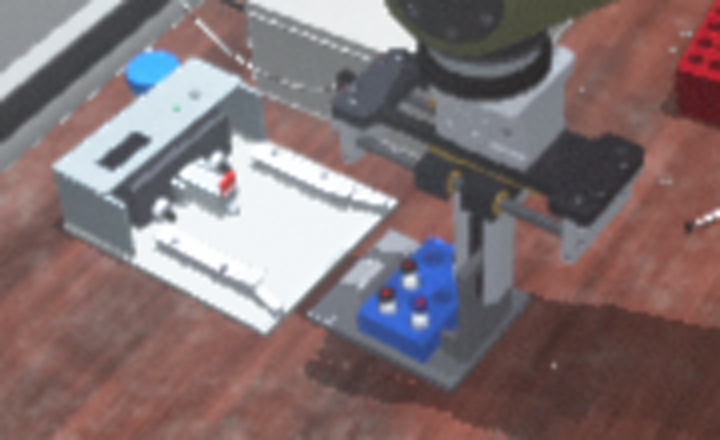

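The tray is gripped and stands square before the deck: front edge about crop (310,315)-(390,235), deck front edge (270,330)-(395,205). I measure its alignment with edge profiles along the predicted lines.

```bash
cat >> h.py <<'E'
def proj(c,W):
    M=np.linalg.inv(np.array(c["cam_to_world"])); f=192/np.tan(np.radians(c["vfov"])/2)
    q=np.c_[W,np.ones(len(W))]@M.T; return np.c_[q[:,0]/q[:,2]*f+c["cx"],q[:,1]/q[:,2]*f+c["cy"]]
def edge(c,f,p0,p1,h,rng=8,n=40,pol=0,ch=None):
    """refine world segment p0-p1 at height h; returns fit offset (mm, along left normal) at its middle and slope"""
    p0,p1=np.array(p0,float),np.array(p1,float); L=np.linalg.norm(p1-p0); t=(p1-p0)/L; nrm=np.array([-t[1],t[0]])
    s=np.linspace(0,L,n); o=np.arange(-rng,rng+.01,.25)
    W=(p0+s[:,None,None]*t+o[None,:,None]*nrm).reshape(-1,2); uv=proj(c,np.c_[W,np.full(len(W),h)]).astype(np.float32)
    im=f.astype(np.float32); im=im[...,0]-im[...,2] if ch is None else im@np.array(ch,np.float32)
    v=cv2.remap(im,uv[:,0].reshape(n,-1),uv[:,1].reshape(n,-1),cv2.INTER_LINEAR)
    v=cv2.GaussianBlur(v,(0,0),4,sigmaY=1); g=np.gradient(v,axis=1); g=g*pol if pol else abs(g)
    b=o[g.argmax(1)]; x=s-L/2
    ok=abs(b)<rng-1
    if ok.sum()<8: return None
    for _ in range(4):
        k=np.polyfit(x[ok],b[ok],1); ok=(abs(np.polyval(k,x)-b)<1.2)&(abs(b)<rng-1)
        if ok.sum()<6: return None
    return np.round([k[1],k[0]],4).tolist(),int(ok.sum()),n
E
python3 - <<'E'
from h import *
O=np.array([628,129.3]);yw=-.067;ex=np.array([np.cos(yw),np.sin(yw)]);ey=np.array([-ex[1],ex[0]])
D=lambda d,y:O+d*ex+y*ey
s=manip.read_state(); hd=s["eef_pos"][:2]; ty=s["eef_rot"][2]-np.pi/2
tx=np.array([np.cos(ty),np.sin(ty)]);tl=np.array([-tx[1],tx[0]]);T=lambda a,b:hd+52*tx+a*tx+b*tl
print("tray pred in dock frame",((T(0,0)-O)@ex).round(1),((T(0,0)-O)@ey).round(1),(ty-yw).round(4))
for n in("scene","top"):
    f,P,z,c=cam(n); print(n)
    print(" deck left",edge(c,f,D(5,75),D(100,75),7)," right",edge(c,f,D(5,-75),D(100,-75),7))
    print(" deck front(+off=further out if y dec)",edge(c,f,D(0,65),D(0,-65),7))
    print(" tray left",edge(c,f,T(-50,48),T(52,48),8)," right",edge(c,f,T(-50,-48),T(52,-48),8)," front",edge(c,f,T(58,42),T(58,-42),8,rng=6), "heel",edge(c,f,T(-58,42),T(-58,-42),8,rng=6))
E
```

```text
tray pred in dock frame -67.6 0.1 -0.0004
scene
 deck left ([3.0, -0.0022], 40, 40)  right ([-2.0188, -0.0054], 40, 40)
 deck front(+off=further out if y dec) ([0.2188, -0.0039], 40, 40)
 tray left None  right ([-1.0074, 0.0048], 16, 40)  front ([0.2438, 0.0052], 40, 40) heel ([-2.9125, -0.0021], 40, 40)
top
 deck left ([0.8187, 0.0008], 40, 40)  right ([-1.1688, -0.0057], 40, 40)
 deck front(+off=further out if y dec) ([0.2641, -0.0079], 17, 40)
 tray left None  right ([-2.4781, 0.0201], 15, 40)  front None heel None
```

Call:
{"op": "servo_tool", "data": {"motion": [[[0, 0, 0, -0.0003, -0.003, -0.0005, 1], [-0.0005, 0, 0, -0.0006, -0.009, -0.001, 1], [-0.002, 0, 0, -0.001, -0.015, -0.0016, 1], [-0.003, 0, 0.0005, -0.0015, -0.021, -0.0016, 1], [-0.005, 0, 0.001, -0.0018, -0.026, -0.0016, 1], [-0.006, 0, 0.001, -0.002, -0.0287, -0.0016, 1], [-0.006, 0, 0.001, -0.002, -0.0287, -0.0016, 1], [-0.006, 0, 0.001, -0.002, -0.0287, -0.0016, 1]]]}}

```text
clock: 10.65
eef_pos: [505.1, 137.2, 14.5]
eef_rot: [3.052, 0.0, 1.498]
wrist_force: [-1.0, 0.1, 4.3]
finger_gap: 7.8
finger_force: 45.0
```

```bash
cat >> h.py <<'E'
O=np.array([628.3,129.5]);yw=-.071;ex=np.array([np.cos(yw),np.sin(yw)]);ey=np.array([-ex[1],ex[0]])
def where(up=0.):
    """plate top heights/edges seen by the scene camera, in dock frame"""
    f,P,z,c=cam("scene"); q=P[...,:2]-O; d=q@ex; y=q@ey; h=P[...,2]
    s=manip.read_state(); e=s["eef_pos"][:2]-O
    print("tcp dock d,y",(e@ex).round(2),(e@ey).round(2),"z",s["eef_pos"][2].round(2),"rot",s["eef_rot"].round(4),"F",s["wrist_force"].round(1),"M",s["moment"].round(2),"gap",s["finger_gap"].round(2),s["clock"])
    return f,P,z,c,d,y,h
def plate(d,y,h,z,lo,hi):
    m=(z>0)&(d>lo)&(d<hi)&(y>12)&(y<46)&(h>3)&(h<24)
    if m.sum()<20: return
    A=np.c_[d[m],np.ones(m.sum())]; k=np.linalg.lstsq(A,h[m],rcond=None)[0]
    for _ in range(4):
        g=abs(A@k-h[m])<3; k=np.linalg.lstsq(A[g],h[m][g],rcond=None)[0]
    print("plate top: slope",k[0].round(4),"h at",lo,(k[0]*lo+k[1]).round(2),"h at",hi,(k[0]*hi+k[1]).round(2),g.sum())
E
python3 - <<'E'
from h import *
f,P,z,c,d,y,h=where()
plate(d,y,h,z,-38,-13)
# heel edge plate strip
m=(z>0)&(abs(y)<44)&(d>-126)&(d<-118)&(h<20); print("rear strip h",np.median(h[m]).round(1),m.sum())
cv2.imwrite("pics/b.png",cv2.resize(f[150:260,140:320],None,fx=4,fy=4,interpolation=cv2.INTER_CUBIC)[...,::-1])
E
```

```text
Traceback (most recent call last):
  File "h.py", line 58, in where
    print("tcp dock d,y",(e@ex).round(2),(e@ey).round(2),"z",s["eef_pos"][2].round(2),"rot",s["eef_rot"].round(4),"F",s["wrist_force"].round(1),"M",s["moment"].round(2),"gap",s["finger_gap"].round(2),s["clock"])
                                                                                                                                                                               ^^^^^^^^^^^^^^^^^^^^^
AttributeError: 'float' object has no attribute 'round'
```

```bash
sed -i 's/s\["finger_gap"\].round(2)/round(s["finger_gap"],2)/' h.py; python3 - <<'E'
from h import *
f,P,z,c,d,y,h=where()
plate(d,y,h,z,-38,-13)
m=(z>0)&(abs(y)<44)&(d>-128)&(d<-118)&(h<20); print("rear strip h",np.percentile(h[m],[10,50,90]).round(1),m.sum())
cv2.imwrite("pics/b.png",cv2.resize(f[150:260,140:320],None,fx=4,fy=4,interpolation=cv2.INTER_CUBIC)[...,::-1])
E
```

```text
tcp dock d,y -123.4 -1.05 z 14.46 rot [3.0522e+00 2.0000e-04 1.4982e+00] F [-1.1 -0.5  4.7] M [-0.11  0.69 -0.  ] gap 7.69 10.75
plate top: slope 0.0686 h at -38 16.48 h at -13 18.2 93
rear strip h [ 2.   8.4 17.1] 85
```

View pics/b.png

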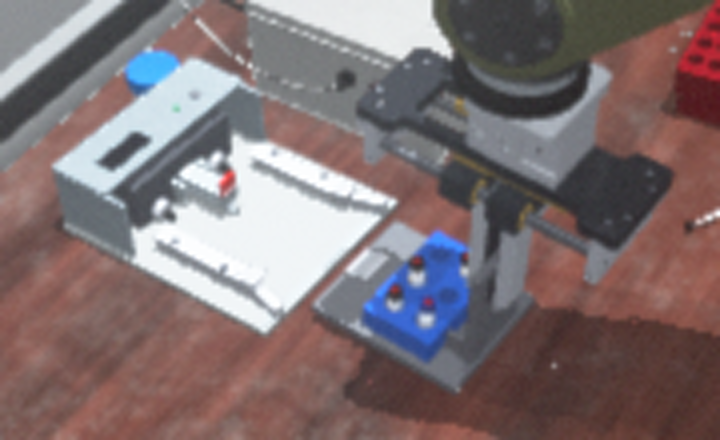

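The tray's nose is up (front top ≈18 mm, so underside ≈10 mm), heel on the table, and vials standing. I slide it forward 28 mm over the step.

Call:
{"op": "servo_tool", "data": {"motion": [[[0.003, 0.0002, 0, 0, 0, 0, 1], [0.008, 0.0005, 0, 0, 0, 0, 1], [0.015, 0.0005, 0, 0, 0, 0, 1], [0.022, 0, 0, 0, 0, 0, 1], [0.03, -0.0005, 0, 0, 0, 0, 1], [0.038, -0.001, 0, 0, 0, 0, 1], [0.046, -0.0015, 0, 0, 0, 0, 1], [0.052, -0.0018, 0, 0, 0, 0, 1], [0.056, -0.002, 0, 0, 0, 0, 1], [0.056, -0.002, 0, 0, 0, 0, 1]]]}}

```text
clock: 11.75
eef_pos: [533.2, 136.3, 14.5]
eef_rot: [3.052, 0.0, 1.498]
wrist_force: [-1.7, -0.5, 5.2]
finger_gap: 7.9
finger_force: 45.0
```

```bash
python3 - <<'E'
from h import *
f,P,z,c,d,y,h=where()
plate(d,y,h,z,-10,10)
s=manip.read_state(); hd=s["eef_pos"][:2]; ty=s["eef_rot"][2]-np.pi/2
tx=np.array([np.cos(ty),np.sin(ty)]);tl=np.array([-tx[1],tx[0]]);T=lambda a,b:hd+52*tx+a*tx+b*tl
print("front",edge(c,f,T(58,40),T(58,-40),18,rng=10,ch=(.33,.33,.33)))
cv2.imwrite("pics/c.png",cv2.resize(f[150:260,140:320],None,fx=4,fy=4,interpolation=cv2.INTER_CUBIC)[...,::-1])
E
```

```text
tcp dock d,y -95.35 0.02 z 14.48 rot [3.0522 0.     1.4982] F [-2.   0.3  5.4] M [-0.06  0.67 -0.  ] gap 7.6 11.8
plate top: slope 0.0686 h at -10 16.3 h at 10 17.67 69
front ([-2.3084, 0.0346], 30, 40)
```

Call:
{"op": "servo_tool", "data": {"motion": [[[0, 0, 0, 0.0001, 0.001, 0, 1], [0.0005, 0, 0, 0.0002, 0.002, 0, 1], [0.001, 0, 0, 0.0003, 0.0035, 0, 1], [0.001, 0, 0, 0.0004, 0.005, 0, 1], [0.001, 0, 0, 0.0004, 0.005, 0, 1]]]}}

```text
clock: 12.3
eef_pos: [533.5, 136.3, 14.4]
eef_rot: [3.068, -0.0, 1.498]
wrist_force: [-4.5, -0.4, 5.6]
finger_gap: 7.5
finger_force: 45.0
```

```bash
python3 -c "
from h import *
f,P,z,c,d,y,h=where(); plate(d,y,h,z,-10,10)"
```

```text
tcp dock d,y -95.05 0.03 z 14.41 rot [ 3.0683 -0.      1.4982] F [-3.6  0.6  5.2] M [ 0.04  1.09 -0.04] gap 7.47 12.35
plate top: slope 0.1146 h at -10 14.19 h at 10 16.48 77
```

Call:
{"op": "servo_tool", "data": {"motion": [[[0, 0, 0, 0.0001, 0.001, 0, 1], [0.0005, 0, 0, 0.0002, 0.002, 0, 1], [0.001, 0, 0, 0.0002, 0.003, 0, 1], [0.001, 0, 0, 0.0002, 0.003, 0, 1], [0.001, 0, 0, 0.0002, 0.003, 0, 1]]]}}

```text
clock: 12.85
eef_pos: [534.7, 136.3, 14.5]
eef_rot: [3.076, -0.0, 1.498]
wrist_force: [0.8, -0.5, 2.1]
finger_gap: 8.1
finger_force: 45.0
```

```bash
python3 -c "
from h import *
f,P,z,c,d,y,h=where(); plate(d,y,h,z,-10,10)"
```

```text
tcp dock d,y -93.88 0.11 z 14.52 rot [ 3.0758e+00 -2.0000e-04  1.4983e+00] F [0.7 0.  0.6] M [-0.12 -0.43 -0.01] gap 7.85 12.9
plate top: slope 0.0078 h at -10 14.87 h at 10 15.02 68
```

Call:
{"op": "servo_tool", "data": {"motion": [[[0, 0, -0.0004, 0, 0.0005, 0, 1], [0, 0, -0.001, 0.0001, 0.001, 0, 1], [0, 0, -0.001, 0.0001, 0.0012, 0, 1], [0, 0, -0.001, 0.0001, 0.0012, 0, 1], [0, 0, -0.001, 0.0001, 0.0012, 0, 1], [0, 0, -0.001, 0.0001, 0.0012, 0, 1]]]}}

```text
clock: 13.5
eef_pos: [534.8, 136.4, 14.6]
eef_rot: [3.079, -0.0, 1.498]
wrist_force: [-2.7, -0.2, 6.4]
finger_gap: 7.8
finger_force: 45.0
```

```bash
python3 - <<'E'
from h import *
f,P,z,c,d,y,h=where(); plate(d,y,h,z,-10,10)
m=(z>0)&(abs(y)<44)&(d>-99)&(d<-92)&(h<20)&(h>4); print("rear strip h",np.percentile(h[m],[10,50,90]).round(1),m.sum())
f2,P2,z2,c2=cam("top")
a=cv2.resize(f[150:260,140:320],None,fx=4,fy=4,interpolation=cv2.INTER_CUBIC)
cv2.imwrite("pics/e.png",a[...,::-1])
E
```

```text
tcp dock d,y -93.75 0.21 z 14.63 rot [ 3.0791e+00 -4.0000e-04  1.4983e+00] F [-3.3 -0.4  7. ] M [-0.2  -0.25 -0.08] gap 7.95 13.55
plate top: slope 0.1055 h at -10 13.82 h at 10 15.93 75
rear strip h [ 5.8  9.3 18.6] 83
```

View pics/e.png

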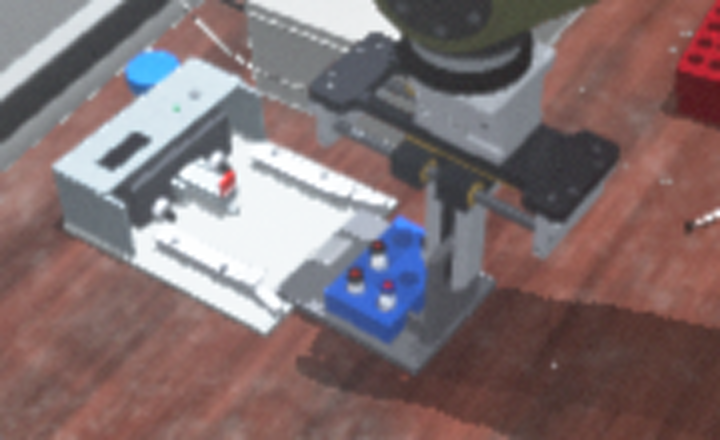

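The tray's front lies on the deck between the funnel ends (crop (285,295)-(365,225)), heel on the table at (415,370), vials upright. Now I level it by raising the rear.

Call:
{"op": "servo_tool", "data": {"motion": [[[0, 0, 0.001, 0.0001, 0.001, 0, 1], [0, 0, 0.003, 0.0003, 0.004, 0, 1], [0, 0, 0.005, 0.0005, 0.007, 0, 1], [0.0005, 0, 0.0075, 0.0007, 0.01, 0, 1], [0.001, 0, 0.01, 0.0009, 0.013, 0, 1], [0.001, 0, 0.0122, 0.0011, 0.016, 0, 1], [0.001, 0, 0.0138, 0.0013, 0.0185, 0, 1], [0.001, 0, 0.0148, 0.0014, 0.0199, 0, 1], [0.001, 0, 0.0148, 0.0014, 0.0199, 0, 1], [0.001, 0, 0.0148, 0.0014, 0.0199, 0, 1]]]}}

```text
clock: 14.6
eef_pos: [534.6, 136.2, 21.2]
eef_rot: [-3.14, 0.0, 1.498]
wrist_force: [1.2, 0.4, -1.2]
finger_gap: 7.8
finger_force: 45.0
```

```bash
python3 - <<'E'
from h import *
f,P,z,c,d,y,h=where(); plate(d,y,h,z,-10,12)
s=manip.read_state(); hd=s["eef_pos"][:2]; ty=s["eef_rot"][2]-np.pi/2
tx=np.array([np.cos(ty),np.sin(ty)]);tl=np.array([-tx[1],tx[0]]);T=lambda a,b:hd+52*tx+a*tx+b*tl
print("front pred d",((T(58,0)-O)@ex).round(1),edge(c,f,T(58,38),T(58,-38),15,rng=8,ch=(.33,.33,.33)))
D=lambda d,y:O+d*ex+y*ey
for n in("scene","top"):
    if n=="top": f,P,z,c=cam(n)
    print(n,"tray left",edge(c,f,T(-50,48),T(35,48),15,rng=7),"right",edge(c,f,T(-50,-48),T(35,-48),15,rng=7))
    print(" deck",edge(c,f,D(40,75),D(100,75),7),edge(c,f,D(40,-75),D(100,-75),7))
E
```

```text
tcp dock d,y -93.91 0.08 z 21.23 rot [-3.1398e+00  1.0000e-04  1.4983e+00] F [ 0.4  0.5 -0.9] M [-0.07 -0.32 -0.03] gap 7.59 14.65
plate top: slope 0.0186 h at -10 14.92 h at 12 15.33 78
front pred d 16.1 None
scene tray left None right ([-0.848, 0.026], 11, 40)
 deck ([2.9812, 0.003], 40, 40) ([-2.1062, -0.0024], 40, 40)
top tray left ([0.8633, 0.0572], 14, 40) right ([-3.2693, -0.0568], 15, 40)
 deck ([0.7375, 0.0149], 40, 40) ([-1.2437, -0.0022], 40, 40)
```

Call:
{"op": "servo_tool", "data": {"motion": [[[0.003, -0.0002, 0, 0, 0, 0, 1], [0.008, -0.0006, 0, 0, 0, 0, 1], [0.013, -0.0009, 0, 0, 0, 0, 1], [0.018, -0.0013, 0, 0, 0, 0, 1], [0.023, -0.0016, 0, 0, 0, 0, 1], [0.028, -0.002, 0, 0, 0, 0, 1], [0.033, -0.0023, 0, 0, 0, 0, 1], [0.038, -0.0027, 0, 0, 0, 0, 1], [0.042, -0.003, 0, 0, 0, 0, 1], [0.044, -0.0031, 0, 0, 0, 0, 1]]]}}

```text
clock: 15.7
eef_pos: [557.0, 134.7, 21.3]
eef_rot: [-3.14, 0.0, 1.498]
wrist_force: [-0.8, -0.1, -4.0]
finger_gap: 7.7
finger_force: 45.0
```

```bash
python3 -c "
from h import *
f,P,z,c,d,y,h=where(); plate(d,y,h,z,8,32)"
```

```text
tcp dock d,y -71.45 0.11 z 21.33 rot [-3.1402  0.      1.4982] F [-0.3 -0.3 -3.8] M [-0.    0.16 -0.02] gap 7.9 15.75
plate top: slope -0.0301 h at 8 15.65 h at 32 14.93 64
```

Call:
{"op": "servo_tool", "data": {"motion": [[[0.003, -0.0002, 0, 0, 0, 0, 1], [0.008, -0.0006, 0, 0, 0, 0, 1], [0.014, -0.001, 0, 0, 0, 0, 1], [0.02, -0.0014, 0, 0, 0, 0, 1], [0.026, -0.0018, 0, 0, 0, 0, 1], [0.032, -0.0023, 0, 0, 0, 0, 1], [0.038, -0.0027, 0, 0, 0, 0, 1], [0.044, -0.0031, 0, 0, 0, 0, 1], [0.049, -0.0035, 0, 0, 0, 0, 1], [0.052, -0.0037, 0, 0, 0, 0, 1]]]}}

```text
clock: 16.75
eef_pos: [583.1, 132.9, 21.4]
eef_rot: [-3.14, -0.0, 1.498]
wrist_force: [-1.2, -0.4, -5.2]
finger_gap: 7.6
finger_force: 45.0
```

```bash
python3 -c "
from h import *
f,P,z,c,d,y,h=where(); plate(d,y,h,z,40,58)"
```

```text
tcp dock d,y -45.25 0.11 z 21.39 rot [-3.1403  0.      1.4982] F [-0.3  0.4 -4.8] M [-0.01  0.33  0.02] gap 7.4 16.8
plate top: slope 0.0255 h at 40 15.08 h at 58 15.54 43
```

Call:
{"op": "servo_tool", "data": {"motion": [[[0.002, -0.0001, 0, 0, 0, 0, 1], [0.005, -0.0004, -0.0002, 0, 0, 0, 1], [0.009, -0.0006, -0.0004, 0, 0, 0, 1], [0.013, -0.0009, -0.0004, 0, 0, 0, 1], [0.017, -0.0012, -0.0004, 0, 0, 0, 1], [0.021, -0.0015, -0.0004, 0, 0, 0, 1], [0.025, -0.0018, -0.0004, 0, 0, 0, 1], [0.028, -0.002, -0.0004, 0, 0, 0, 1], [0.03, -0.0021, -0.0004, 0, 0, 0, 1], [0.03, -0.0021, -0.0004, 0, 0, 0, 1]]]}}

```text
clock: 17.8
eef_pos: [598.1, 131.8, 21.3]
eef_rot: [-3.141, -0.0, 1.498]
wrist_force: [0.7, 0.3, -2.6]
finger_gap: 7.8
finger_force: 45.0
```

Call:
{"op": "servo_tool", "data": {"motion": [[[0.002, -0.0001, 0, 0, 0, 0, 1], [0.005, -0.0004, 0, 0, 0, 0, 1], [0.009, -0.0006, 0, 0, 0, 0, 1], [0.013, -0.0009, 0, 0, 0, 0, 1], [0.017, -0.0012, 0, 0, 0, 0, 1], [0.021, -0.0015, 0, 0, 0, 0, 1], [0.025, -0.0018, 0, 0, 0, 0, 1], [0.028, -0.002, 0, 0, 0, 0, 1], [0.03, -0.0021, 0, 0, 0, 0, 1], [0.03, -0.0021, 0, 0, 0, 0, 1]]]}}

```text
clock: 18.8
eef_pos: [613.0, 130.8, 21.3]
eef_rot: [-3.14, -0.0, 1.498]
wrist_force: [-2.3, -0.0, -1.2]
finger_gap: 8.0
finger_force: 45.0
```

```bash
python3 -c "
from h import *
where()"
```

```text
tcp dock d,y -15.37 0.18 z 21.26 rot [-3.1405 -0.      1.4983] F [-2.8 -0.1 -0.6] M [-0.07  0.45 -0.04] gap 8.01 18.85
```

Call:
{"op": "servo_tool", "data": {"motion": [[[0.002, -0.0001, 0, 0, 0, 0, 1], [0.004, -0.0003, 0, 0, 0, 0, 1], [0.006, -0.0004, 0, 0, 0, 0, 1], [0.008, -0.0006, 0, 0, 0, 0, 1], [0.01, -0.0007, 0, 0, 0, 0, 1], [0.01, -0.0007, 0, 0, 0, 0, 1]]]}}

```text
clock: 19.45
eef_pos: [617.8, 130.5, 21.3]
eef_rot: [-3.14, 0.0, 1.498]
wrist_force: [-5.2, 0.2, 1.5]
finger_gap: 7.9
finger_force: 45.0
```

Call:
{"op": "servo_tool", "data": {"motion": [[[0.002, -0.0001, 0, 0, 0, 0, 1], [0.004, -0.0003, 0, 0, 0, 0, 1], [0.006, -0.0004, 0, 0, 0, 0, 1], [0.008, -0.0006, 0, 0, 0, 0, 1], [0.01, -0.0007, 0, 0, 0, 0, 1], [0.01, -0.0007, 0, 0, 0, 0, 1]]]}}

```text
clock: 20.05
eef_pos: [622.7, 130.1, 21.3]
eef_rot: [-3.14, 0.0, 1.498]
wrist_force: [-7.4, 0.4, 1.3]
finger_gap: 7.5
finger_force: 45.0
```

```bash
python3 -c "
from h import *
where()"
```

```text
tcp dock d,y -5.6 0.26 z 21.3 rot [-3.1398 -0.      1.4984] F [-7.2  0.9  1.4] M [-0.03  1.09 -0.02] gap 7.79 20.1
```

Call:
{"op": "servo_tool", "data": {"motion": [[[0.002, -0.0002, 0, 0, 0, 0, 1], [0.004, -0.0004, 0, 0, 0, 0, 1], [0.004, -0.0004, 0, 0, 0, 0, 1]]]}}

```text
clock: 20.4
eef_pos: [624.7, 129.9, 21.3]
eef_rot: [-3.14, 0.0, 1.498]
wrist_force: [-6.9, 0.3, 1.3]
finger_gap: 7.9
finger_force: 45.0
```

Call:
{"op": "servo_tool", "data": {"motion": [[[0.002, -0.0002, 0, 0, 0, 0, 1], [0.004, -0.0004, 0, 0, 0, 0, 1], [0.004, -0.0004, 0, 0, 0, 0, 1]]]}}

```text
clock: 20.7
eef_pos: [626.6, 129.8, 21.3]
eef_rot: [-3.14, 0.0, 1.498]
wrist_force: [-6.5, 0.4, 3.6]
finger_gap: 7.9
finger_force: 45.0
```

Call:
{"op": "servo_tool", "data": {"motion": [[[0.002, -0.0002, 0, 0, 0, 0, 1], [0.004, -0.0004, 0, 0, 0, 0, 1], [0.004, -0.0004, 0, 0, 0, 0, 1]]]}}

```text
clock: 21.0
eef_pos: [628.7, 129.6, 21.3]
eef_rot: [-3.14, -0.0, 1.498]
wrist_force: [-6.8, 0.3, 1.9]
finger_gap: 7.9
finger_force: 45.0
```

Call:
{"op": "servo_tool", "data": {"motion": [[[0.0015, -0.0001, 0, 0, 0, 0, 1], [0.003, -0.0002, 0, 0, 0, 0, 1], [0.003, -0.0002, 0, 0, 0, 0, 1]]]}}

```text
clock: 21.3
eef_pos: [630.1, 129.5, 21.3]
eef_rot: [-3.14, 0.0, 1.498]
wrist_force: [-7.0, 0.4, 2.3]
finger_gap: 7.6
finger_force: 45.0
```

Call:
{"op": "servo_tool", "data": {"motion": [[[0.0015, -0.0001, 0, 0, 0, 0, 1], [0.003, -0.0002, 0, 0, 0, 0, 1], [0.003, -0.0002, 0, 0, 0, 0, 1]]]}}

```text
clock: 21.6
eef_pos: [631.6, 129.4, 21.3]
eef_rot: [-3.139, 0.0, 1.498]
wrist_force: [-7.1, -0.4, 2.6]
finger_gap: 7.6
finger_force: 45.0
```

Call:
{"op": "servo_tool", "data": {"motion": [[[0.0015, -0.0001, 0, 0, 0, 0, 1], [0.003, -0.0002, 0, 0, 0, 0, 1], [0.003, -0.0002, 0, 0, 0, 0, 1]]]}}

```text
clock: 21.9
eef_pos: [633.2, 129.3, 21.3]
eef_rot: [-3.14, 0.0, 1.498]
wrist_force: [-7.6, 1.5, 2.2]
finger_gap: 7.6
finger_force: 45.0
```

Call:
{"op": "servo_tool", "data": {"motion": [[[0.0015, -0.0001, 0, 0, 0, 0, 1], [0.003, -0.0002, 0, 0, 0, 0, 1], [0.003, -0.0002, 0, 0, 0, 0, 1]]]}}

```text
clock: 22.2
eef_pos: [634.7, 129.2, 21.3]
eef_rot: [-3.14, -0.0, 1.498]
wrist_force: [-7.4, 0.7, 2.3]
finger_gap: 7.5
finger_force: 45.0
```

Call:
{"op": "servo_tool", "data": {"motion": [[[0.0015, -0.0001, 0, 0, 0, 0, 1], [0.003, -0.0002, 0, 0, 0, 0, 1], [0.003, -0.0002, 0, 0, 0, 0, 1]]]}}

```text
clock: 22.5
eef_pos: [636.1, 129.1, 21.3]
eef_rot: [-3.139, 0.0, 1.498]
wrist_force: [-7.2, 0.1, 1.9]
finger_gap: 7.6
finger_force: 45.0
```

Call:
{"op": "servo_tool", "data": {"motion": [[[0.001, -0.0001, 0, 0, 0, 0, 1], [0.002, -0.0002, 0, 0, 0, 0, 1], [0.002, -0.0002, 0, 0, 0, 0, 1]]]}}

```text
clock: 22.8
eef_pos: [637.1, 129.0, 21.3]
eef_rot: [-3.139, 0.0, 1.498]
wrist_force: [-7.8, 0.9, 1.7]
finger_gap: 7.7
finger_force: 45.0
```

Call:
{"op": "servo_tool", "data": {"motion": [[[0.001, -0.0001, 0, 0, 0, 0, 1], [0.002, -0.0002, 0, 0, 0, 0, 1], [0.002, -0.0002, 0, 0, 0, 0, 1]]]}}

```text
clock: 23.1
eef_pos: [638.3, 128.9, 21.3]
eef_rot: [-3.14, -0.0, 1.498]
wrist_force: [-5.2, 0.1, 0.4]
finger_gap: 7.7
finger_force: 45.0
```

Call:
{"op": "servo_tool", "data": {"motion": [[[0.001, -0.0001, 0, 0, 0, 0, 1], [0.002, -0.0001, 0, 0, 0, 0, 1], [0.002, -0.0001, 0, 0, 0, 0, 1]]]}}

```text
clock: 23.4
eef_pos: [639.2, 128.8, 21.3]
eef_rot: [-3.14, -0.0, 1.498]
wrist_force: [-7.0, 0.5, 1.8]
finger_gap: 7.8
finger_force: 45.0
```

Call:
{"op": "servo_tool", "data": {"motion": [[[0.001, -0.0001, 0, 0, 0, 0, 1], [0.002, -0.0002, 0, 0, 0, 0, 1], [0.002, -0.0002, 0, 0, 0, 0, 1]]]}}

```text
clock: 23.7
eef_pos: [640.1, 128.7, 21.3]
eef_rot: [-3.139, 0.0, 1.498]
wrist_force: [-7.2, 0.8, 1.7]
finger_gap: 7.8
finger_force: 45.0
```

```bash
python3 -c "
from h import *
where()"
```

```text
tcp dock d,y 11.82 0.07 z 21.31 rot [-3.1395  0.      1.4984] F [-7.5  1.6  2.1] M [-0.    1.36  0.08] gap 7.91 23.75
```

Call:
{"op": "servo_tool", "data": {"motion": [[[0.001, -0.0001, 0, 0, 0, 0, 1], [0.001, -0.0001, 0, 0, 0, 0, 1]]]}}

```text
clock: 23.95
eef_pos: [640.3, 128.7, 21.4]
eef_rot: [-3.139, 0.0, 1.498]
wrist_force: [-10.2, 0.3, 4.7]
finger_gap: 7.5
finger_force: 45.0
```

Call:
{"op": "servo_tool", "data": {"motion": [[[0.001, -0.0001, 0, 0, 0, 0, 1], [0.001, -0.0001, 0, 0, 0, 0, 1]]]}}

```text
clock: 24.15
eef_pos: [640.6, 128.7, 21.4]
eef_rot: [-3.138, 0.0, 1.499]
wrist_force: [-12.1, 1.2, 5.5]
finger_gap: 7.4
finger_force: 45.0
```

Call:
{"op": "servo_tool", "data": {"motion": [[[0.001, 0, 0, 0, 0, 0, 1], [0.001, 0, 0, 0, 0, 0, 1]]]}}

```text
clock: 24.35
eef_pos: [640.8, 128.8, 21.5]
eef_rot: [-3.138, 0.0, 1.499]
wrist_force: [-15.3, 0.9, 7.9]
finger_gap: 7.8
finger_force: 45.0
```

A force dip at x≈638 and then a stiff rise 2 mm further match the snap and then the buffers. I ease back to test the hook.

Call:
{"op": "servo_tool", "data": {"motion": [[[-0.002, 0.0001, 0, 0, 0, 0, 1], [-0.004, 0.0002, 0, 0, 0, 0, 1], [-0.006, 0.0004, 0, 0, 0, 0, 1], [-0.006, 0.0004, 0, 0, 0, 0, 1]]]}}

```text
clock: 24.75
eef_pos: [638.7, 128.8, 21.3]
eef_rot: [-3.14, -0.0, 1.498]
wrist_force: [-6.6, 1.2, 1.5]
finger_gap: 7.6
finger_force: 45.0
```

Call:
{"op": "servo_tool", "data": {"motion": [[[-0.001, 0.0001, 0, 0, 0, 0, 1], [-0.002, 0.0001, 0, 0, 0, 0, 1], [-0.002, 0.0001, 0, 0, 0, 0, 1]]]}}

```text
clock: 25.05
eef_pos: [637.9, 128.8, 21.3]
eef_rot: [-3.14, -0.0, 1.498]
wrist_force: [-4.6, 1.2, 0.4]
finger_gap: 7.6
finger_force: 45.0
```

Call:
{"op": "servo_tool", "data": {"motion": [[[-0.001, 0.0001, 0, 0, 0, 0, 1], [-0.002, 0.0001, 0, 0, 0, 0, 1], [-0.002, 0.0001, 0, 0, 0, 0, 1]]]}}

```text
clock: 25.35
eef_pos: [637.7, 128.7, 21.2]
eef_rot: [3.141, -0.0, 1.498]
wrist_force: [5.9, 0.2, -6.1]
finger_gap: 7.5
finger_force: 45.0
```

The hook holds: the tray stayed at 637.7 with +5.9 N pull. I relax, lower the rear onto the deck, and release.

Call:
{"op": "servo_tool", "data": {"motion": [[[0.001, 0, 0, 0, 0, 0, 1], [0.002, 0, 0, 0, 0, 0, 1], [0.002, 0, 0, 0, 0, 0, 1], [0.002, 0, 0, 0, 0, 0, 1]]], "newtons": 10}}

```text
clock: 25.75
eef_pos: [637.8, 128.8, 21.3]
eef_rot: [-3.14, 0.0, 1.498]
wrist_force: [-3.0, -0.3, -0.9]
finger_gap: 8.0
finger_force: 10.0
```

Call:
{"op": "servo_tool", "data": {"motion": [[[0, 0, 0, 0, 0, 0, 0.9], [0, 0, 0, 0, 0, 0, 0.88], [0, 0, 0, 0, 0, 0, 0.85], [0, 0, 0, 0, 0, 0, 0.8], [0, 0, 0, 0, 0, 0, 0.75], [0, 0, 0, 0, 0, 0, 0.7], [0, 0, 0, 0, 0, 0, 0.7], [0, 0, 0, 0, 0, 0, 0.7]]], "newtons": 3}}

```text
clock: 26.55
eef_pos: [637.9, 128.8, 21.2]
eef_rot: [-3.14, -0.0, 1.498]
wrist_force: [0.0, -0.2, 0.7]
finger_gap: 28.2
finger_force: 0.0
```

Call:
{"op": "servo_tool", "data": {"motion": [[[0, 0, 0.02, 0, 0, 0, 0.7], [0, 0, 0.05, 0, 0, 0, 0.7], [0, 0, 0.1, 0, 0, 0, 0.7], [0, 0, 0.16, 0, 0, 0, 0.7], [0, 0, 0.22, 0, 0, 0, 0.7], [0, 0, 0.26, 0, 0, 0, 0.7], [-0.1, 0, 0.26, 0, 0, 0, 0.7], [-0.2, 0, 0.26, 0, 0, 0, 0.7], [-0.3, 0, 0.26, 0, 0, 0, 0.7], [-0.35, 0, 0.26, 0, 0, 0, 0.7]]]}}

```text
clock: 27.55
eef_pos: [460.1, 128.8, 152.7]
eef_rot: [3.141, -0.0, 1.499]
wrist_force: [0.3, -0.3, 0.9]
finger_gap: 28.5
finger_force: 0.0
```

Call:
{"op": "servo_tool", "data": {"motion": [[[0, 0, 0, 0, 0, 0, 0.7], [0, 0, 0, 0, 0, 0, 0.7], [0, 0, 0, 0, 0, 0, 0.7]]]}}

```text
clock: 27.85
eef_pos: [463.9, 128.9, 151.9]
eef_rot: [-3.141, -0.0, 1.498]
wrist_force: [0.2, -0.2, 0.4]
finger_gap: 28.0
finger_force: 0.0
```

```bash
python3 - <<'E'
from h import *
f,P,z,c,d,y,h=where()
m=(z>0)&(h>85)&(h<105)&(d>-30)&(d<60)&(abs(y)<45); print("handle top (expect d=TrayX-52)",np.median(d[m]).round(1),np.percentile(y[m],[2,98]).round(1),np.median(h[m]).round(1),m.sum())
H,S,V=cv2.split(cv2.cvtColor(f,cv2.COLOR_RGB2HSV)); b=(z>0)&(H>95)&(H<125)&(S>130)&(d>20)&(d<110)&(abs(y)<50)
print("block z top",np.percentile(h[b],[50,90]).round(1),"vial tops",((h>43)&(h<56)&(d>25)&(d<100)&(abs(y)<40)).sum(),np.percentile(h[(h>43)&(h<70)&(d>30)&(d<95)&(abs(y)<40)],[50,95]))
E
```

```text
tcp dock d,y -164.09 -12.37 z 151.5 rot [-3.1407e+00 -1.0000e-04  1.4980e+00] F [ 0.7  0.3 -0.1] M [-0.02  0.03  0.01] gap 28.34 27.9
handle top (expect d=TrayX-52) 6.4 [-25.   27.8] 93.6 91
block z top [32.8 35. ] vial tops 43 [47.43532822 49.54833863]
```

```bash
python3 -c "
from cell import manip
print(manip.sign_off())"
```

```text
the job is handed in; nothing more can be done
None
```

The tray is in the dock with the hook snapped behind its catch and holding after release, its origin about 60 mm in from the deck front. The last depth check showed the vials at standing height, and the job is handed in at about 28 s; I was not shown the judge's result.

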